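# Load the cartridge shell and hold the telescoping magnifier over it

### The arm

A 6-joint arm with a two-finger parallel gripper is mounted at the origin on the work surface. World frame = base frame: x ahead of the robot, y to its left, z up, the work surface at z = 0. Lengths are in m, angles in rad, forces in N, time in s.
With the tool pointing down it reaches from about 0.3 to 0.775 m from the base axis. Payload 14.6 kg.
Tool frame: the origin (TCP) lies between the finger pads; the fingertips stand 8 mm ahead of it and the grasp point (between the pads) lies 11 mm behind it (ctrl.tip_reach is the distance from the TCP to the fingertips, in m); y points along the fingers, z is the direction in which the jaws open and shut, and the axes are right-handed (so a half turn about y gives the same grasp; the last joint's range is limited). The gripper opens to 94 mm and grips with 3 to 60 N. Pads are 16 mm wide; open, the fingers measure 119 mm over their backs; the gripper's body (75 mm by 177 mm) begins 78 mm behind the grasp point.
Start: joints at [-1.307, 0.3, 1.521, -0, 1.321, -0.067], TCP at [0.179, -0.52, 0.213] pointing down, gripper open.
Joint ranges: [-3.03, 3.03], [-0.79, 2.21], [0.23, 2.52], [-1.04, 4.18], [0, 3.07], [-2.55, 2.55]. Speed limits (rad/s): [2.22, 2.22, 2.57, 3.14, 3.14, 3.14].

### API

Orientations are given as [roll, pitch, yaw] about the fixed x, y, z axes, in that order (R = Rz(yaw) Ry(pitch) Rx(roll)).
In Python, from station import ctrl gives the robot as it stands.
- The arm moves only by the tool play_rows, never from a script. Its arguments are lists of equal length, an entry for each row: "twist": the turn, a rotation vector about the world's x, y, z as a fraction of full scale, a list of three; "travel": the shift along the world's x, y, z as a fraction of full scale, a list of three; "grip": the gripper's target within -1 to 1 (shut at 1, half-way at 0, fully open at -1). A call has 1 to 12 rows; each row shifts and turns the commanded pose from where the row before left it; what a row does not reach is not made up. Full scale, the value 1, is 5 cm for a shift and 90 degrees for a turn. A row lasts 1/10 s, in which the tool goes at most 50 mm and 8.59 degrees, less where a joint would pass 70% of its speed; a pose out of reach is approached as far as the arm can. A call with a number of a shift or a turn outside -1 to 1 is refused whole. A call with a gripper value outside its range is refused whole. The fingers move at their own pace and stop on an object; "force" is the grip in N (left out, the last holds). Time passes only in rows, so rows that do not move let the fingers close. It gives the time, the measured TCP pose, the force and the opening at its end, in the units of the state.
- ctrl.get_obs(): the state, without advancing time (a new reading comes with each control period).
- ctrl.camera(name): name is "scene" or "side" or "wrist"; returns a dict with "img" (480x640x3 uint8, red, green, blue), "vfov" (degrees; the focal length in pixels is half the picture's height over the tangent of half this angle, whatever the lens; pixels are square), "cx", "cy" (the principal point, pixels), "rvec" (rotation vector, rad) and "tvec" (3), from world to camera coordinates, as OpenCV has them. Camera axes: x right, y down, z forward; pixel columns grow to the right and rows downward; lengths in m; the calibration is good to about 2 mm. The wrist camera is an equidistant fisheye: a pixel r from the principal point sees the ray r / f radians off the axis. A picture is of the moment at which its call begins. There is no depth.
- ctrl.hand_in(): hands the job in, once; it reports no verdict.
Trained networks look in a picture, given as the dict that the camera call returned (one of the last four; its "shot" number tells which), for a name from the list of things; names that differ only in an ending like _2 or _b are one class to them, and where a whole thing is asked for, a point or a joint stands for the part that bears it (a point fixed in the world has none). Each returns a list of dicts, best first, with "confidence" (0 to 1); they miss things now and then, are a little off and sometimes report something else, mostly with a low value. They report only what shows in the picture. A call takes as long as a camera call. They do not tell look-alikes from the thing itself.
- ctrl.boxes_of(name, picture): "point" ([column, row] in pixels, amid what is visible of it).
- ctrl.trace(name, picture): "pixels" (480x640 bool, what is visible of it) and "point" ([column, row] in pixels, amid what is visible of it).
The state is a dict: "time_s": time; "qpos": joint angles; "joint_vel": joint speeds; "tau": joint torques, N m; "ee_pos": TCP position; "eef_rot": TCP orientation; "force": force on the tool from outside, world axes, zero at the start; "moment": the same for the moment, N m; "grip_width": finger opening in m.
Only numpy, scipy, OpenCV 4.12 (cv2) and the standard library are available. Lean on these libraries where they do the work, as an engineer would, in place of code of your own. Each camera call takes 0.05 s, during which the arm holds its last target.

### The job

Lay the grey cartridge shell, label up, centred and lengthwise on the narrow raised rail of the inspection stand and let go of it. Then squeeze the orange button on the magnifier's upright grip and pull the magnifier out, past its first stop, fully to its second stop, so that the lens is over the shell. Finish still holding the grip out there with the button squeezed in (it springs back if let go), the shell still lying on the rail and the casing, spudger and tip stand left alone.

Things in the scene. Friction and masses are not known exactly. Their poses are not given: they have to be found in the camera images.
- shell_center (a point): centre (half-way up) of the loose grey plastic cartridge shell, a flat block 56 mm wide (its x axis), 68 mm long (its y axis) and 16 mm thick (z up), about 50 g, with a yellow and blue label on top; it starts label up flat on the bench, turned up to 0.6 rad either way
- stand: the fixed inspection stand, origin on the bench under the rail's centre, turned up to 0.3 rad either way. Base plate 60 mm wide (x), 8 mm thick, reaching 55 mm along +y and 355 mm along -y. The magnifier's telescoping arm runs level along y above the rail's centre line: a grey sleeve 24 mm square, 150 mm long, on a column, centred 265 mm along -y, axis 100 mm above the bench
- rail_top (a point): centre of the top face of the stand's narrow rail, an upright blade with a black rubber top 20 mm wide (x axis) and 60 mm long (y axis), 60 mm above the bench. The shell lies on it with its 68 mm length along y, overhanging 18 mm on each side
- grip (a point): grasp point on the axis of the magnifier's black upright grip, a 22 mm square post from 106 to 167 mm above the bench; the point is 142 mm up. The orange button, 18 mm wide (y), 34 mm tall, stands 6 mm proud of the post's +x face here (28 mm across in all): fingers closing along x on both squeeze it in. Axes as the stand's; pull along +y. Sleeve end 40 mm along -y when retracted, its top 112 mm up
- lens (a point): centre of the magnifier's round lens, 70 mm outer diameter, 8 mm thick, level, 100 mm above the bench, fixed to the grip 60 mm from it along +y; retracted it is 90 mm from the rail's centre along -y, at the second stop right over the rail's centre, 20 mm clear of the shell
- slide (a joint): how far the magnifier is pulled out along the stand's +y, in m: 0 retracted (start, latched), 0.045 first stop (latches there too if the button is out), 0.09 second stop (hard end, no latch). A spring pulls it back with 2 N at 0, about 4.3 N at 0.09. It cannot be pulled off the start or first stop while the button is out
- release (a joint): how far the orange button is squeezed in along -x, in m: 0 out, 0.006 fully in; it takes about 2 N to start and 5.5 N to squeeze fully in, the latch is free from about 0.004 on
- casing: bystander: translucent purple handheld casing lying flat, 84 x 136 x 22 mm, origin under its centre
- spudger: bystander: steel spudger with a black grip lying flat, 153 mm long (x axis), 12 mm high, origin under the middle
- tip_stand: bystander: squat brass soldering tip stand, 60 mm diameter, 43 mm high with its copper tips, origin under its centre
There are look-alikes about, which are no part of the job. Of the things like the part that bears shell_center, leave any that is purple; of the rest the larger one is meant.

How it is judged:
By the outcome, as a careful person would: the job done as asked, in the order asked, and still so for the second after the job is handed in, while the arm keeps its last pose, push and grip.
It also fails if it takes over 48 s, if anything falls off the work surface, if the arm or the gripper's body presses on something with over 40 N, if the wrist force passes 120 N, or if a joint passes its speed limit or range.

## Working session

There is one attempt and no reset: what is moved stays moved. The work goes in short steps, Python scripts to look and compute and a tool call to move; the robot and the scene stay as the last step left them, time stands still between calls to the robot, and variables do not carry over. Pictures are saved under pics/ and viewed, and the job is handed in when it is done.

Besides the shell and the picture viewer there is one more tool, called after "Request:" by a JSON object that holds its "op" and its "data". play_rows: Moves the arm, as the interface text tells. Its arguments: {"type":"object","properties":{"twist":{"type":"array"},"travel":{"type":"array"},"grip":{"type":"array"},"force":{"type":"number"}},"required":["twist","travel","grip"]}

```bash
ls; mkdir -p pics; cat > h.py <<'E'
import numpy as np, cv2, pickle
from station import ctrl
def snap(n,fn=None):
    c=ctrl.camera(n)
    if fn: cv2.imwrite(f'pics/{fn}.png',c['img'][:,:,::-1]); pickle.dump(c,open(f'pics/{fn}.pkl','wb'))
    return c
def cam(c):
    R=cv2.Rodrigues(np.array(c['rvec'],float))[0]; t=np.array(c['tvec'],float).ravel()
    f=240/np.tan(np.radians(c['vfov'])/2); return R,t,f
def proj(c,P,fish=False):
    R,t,f=cam(c); P=np.atleast_2d(P); q=P@R.T+t
    if fish:
        r=np.hypot(q[:,0],q[:,1]); th=np.arctan2(r,q[:,2]); k=f*th/np.maximum(r,1e-9)
        return np.c_[c['cx']+k*q[:,0],c['cy']+k*q[:,1]]
    return np.c_[c['cx']+f*q[:,0]/q[:,2],c['cy']+f*q[:,1]/q[:,2]]
def back(c,uv,z,fish=False):
    R,t,f=cam(c); uv=np.atleast_2d(np.array(uv,float)); d=(uv-[c['cx'],c['cy']])/f
    if fish:
        th=np.hypot(d[:,0],d[:,1]); s=np.sin(th)/np.maximum(th,1e-9); v=np.c_[d*s[:,None],np.cos(th)]
    else: v=np.c_[d,np.ones(len(d))]
    v=v@R; o=-R.T@t; k=(z-o[2])/v[:,2]; return o+v*k[:,None]
E
python3 - <<'E'
from h import *
print(ctrl.get_obs())
for n in ['scene','side','wrist']:
    c=snap(n,n+'0'); R,t,f=cam(c); print(n,f,c['cx'],c['cy'],-R.T@t)
    for k in ['shell_center','grip','lens','stand','casing','spudger','tip_stand']:
        print(k,[(np.round(b['point'],0).tolist(),round(b['confidence'],2)) for b in ctrl.boxes_of(k,c)])
E
```

```text
pics
{'time_s': 0.0, 'qpos': array([-1.30661520e+00,  3.00486658e-01,  1.52155042e+00,  8.34387410e-06,
        1.32067745e+00, -6.66360466e-02]), 'joint_vel': array([-0.00094997,  0.00125136,  0.0007355 , -0.00103801, -0.00040133,
       -0.00119094]), 'tau': array([-6.26231249e-04, -5.31806016e+01, -3.52738452e+01,  7.08359806e-02,
        2.43834121e-02, -9.51102015e-05]), 'ee_pos': array([ 0.1785677 , -0.51995649,  0.21289076]), 'eef_rot': array([-1.57191517e+00,  8.27656267e-05, -2.81077759e+00]), 'force': array([-0.04471039,  0.42146503,  0.07207231]), 'moment': array([ 0.07109495, -0.00608164, -0.03135815]), 'grip_width': 0.09426000192686922}
scene 611.3490539415839 316.43943742668364 243.49989725913596 [1.37996339 0.2304653  0.84274222]
shell_center [([490.0, 251.0], 0.71), ([485.0, 288.0], 0.7), ([439.0, 251.0], 0.55)]
grip [([326.0, 282.0], 0.92), ([305.0, 304.0], 0.75)]
lens [([326.0, 286.0], 0.93)]
stand [([310.0, 306.0], 0.57)]
casing [([287.0, 244.0], 0.63)]
spudger [([494.0, 372.0], 0.96)]
tip_stand [([188.0, 215.0], 0.62)]
side 498.4966117290245 321.2966886912985 238.54900763482598 [-0.13968129  0.68861442  0.86490361]
shell_center [([252.0, 351.0], 0.9), ([316.0, 355.0], 0.86), ([284.0, 390.0], 0.6)]
grip [([290.0, 222.0], 0.59), ([303.0, 238.0], 0.15)]
lens [([291.0, 222.0], 0.82)]
stand [([306.0, 236.0], 0.75)]
casing [([388.0, 264.0], 0.82)]
spudger [([184.0, 304.0], 0.73)]
tip_stand [([248.0, 352.0], 0.31)]
wrist 371.64829954431775 324.63213166562247 241.61267472264242 [ 0.24352985 -0.49797331  0.38456253]
shell_center []
grip []
lens []
stand []
casing []
spudger []
tip_stand [([224.0, 17.0], 0.68)]
```

View pics/scene0.png

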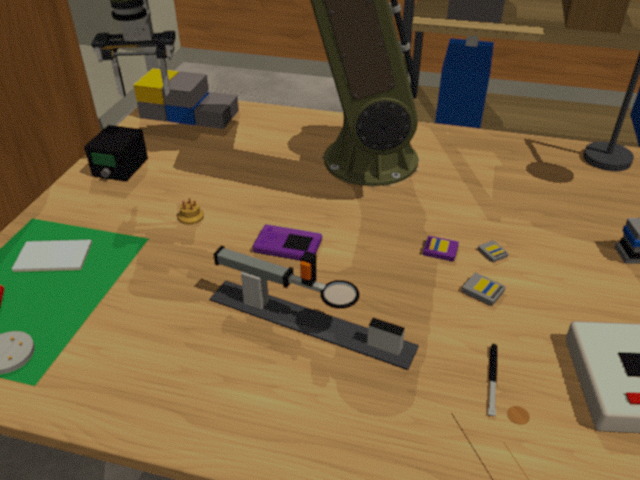

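View pics/side0.png

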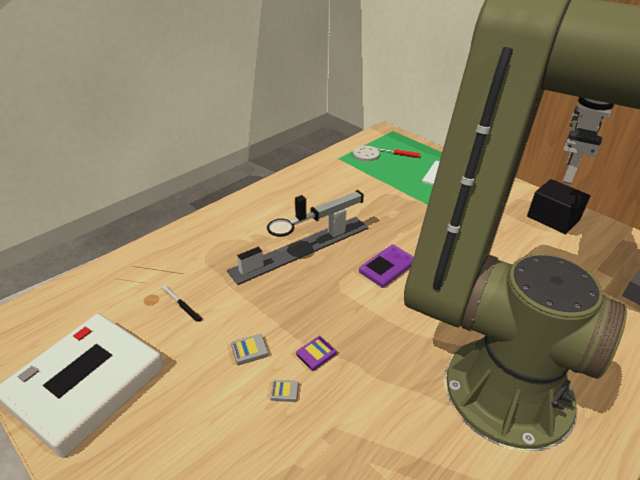

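```bash
python3 - <<'E'
import cv2
a=cv2.imread('pics/scene0.png'); b=cv2.imread('pics/side0.png')
cv2.imwrite('pics/cropA.png',cv2.resize(a[220:320,400:560],None,fx=5,fy=5,interpolation=2))
cv2.imwrite('pics/cropB.png',cv2.resize(b[310:420,200:360],None,fx=5,fy=5,interpolation=2))
E
```

```text
(no output)
```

View pics/cropA.png

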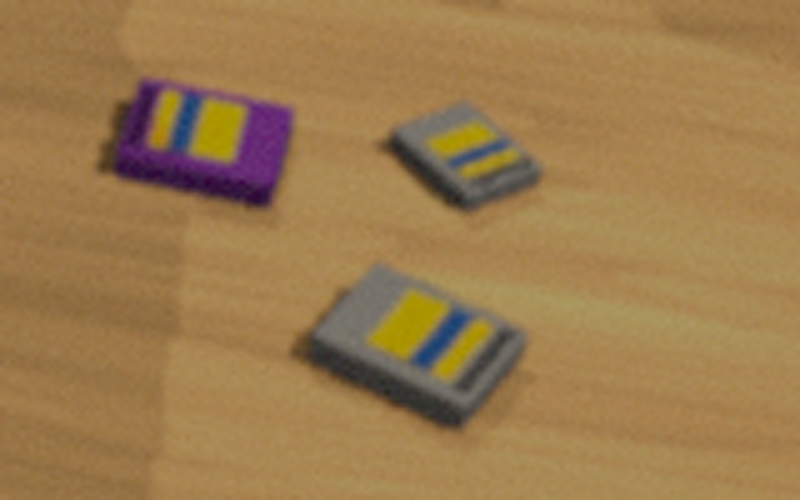

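View pics/cropB.png

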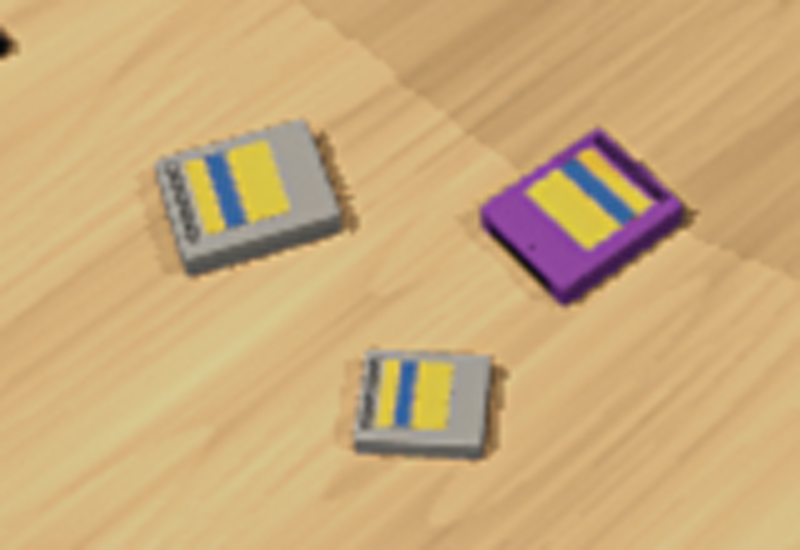

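The shell-like things in the scene view are a purple one (439,250), a small grey one (490,251) and a large grey one (485,288). The large grey one is meant, because it isn't purple and is the larger of the two greys; both crops confirm this. Next I'll fit the shell and stand poses.

```bash
cat > fit.py <<'E'
from h import *
from scipy.optimize import minimize
def box(x0,x1,y0,y1,z0,z1): return np.array([[x,y,z] for x in(x0,x1) for y in(y0,y1) for z in(z0,z1)],float)
def disk(cx,cy,r,z0,z1): 
    a=np.linspace(0,2*np.pi,24); return np.array([[cx+r*np.cos(t),cy+r*np.sin(t),z] for t in a for z in(z0,z1)])
def tf(P,p):
    c,s=np.cos(p[2]),np.sin(p[2]); return P@np.array([[c,s,0],[-s,c,0],[0,0,1]])+[p[0],p[1],0]
def mask(c,parts,p,S=2):
    m=np.zeros((480*S,640*S),np.uint8)
    for P in parts:
        q=proj(c,tf(P,p)); h=cv2.convexHull(np.round((q*S+S/2-.5)).astype(np.int32)); cv2.fillConvexPoly(m,h,1)
    return m
SHELL=[box(-.028,.028,-.034,.034,0,.016)]
def stand(s=0): return [box(-.03,.03,-.355,.055,0,.008),box(-.01,.01,-.03,.03,0,.06),box(-.012,.012,-.34,-.19,.088,.112),
  box(-.011,.011,-.161+s,-.139+s,.106,.167)]
def fit(obs,parts,p0):
    S=2; tg=[cv2.resize(m.astype(np.uint8),None,fx=S,fy=S,interpolation=0) for _,m in obs]
    def cost(p):
        e=0
        for (c,_),t in zip(obs,tg):
            m=mask(c,parts,p); e+=1-(m&t).sum()/max(1,(m|t).sum())
        return e
    best=None
    for sc in (1,.3):
        st=np.array(p0)+np.vstack([np.zeros(3),np.diag([.02,.02,.15])*sc])
        r=minimize(cost,p0,method='Nelder-Mead',options=dict(initial_simplex=st,xatol=1e-5,fatol=1e-5)); p0=r.x
    return r.x,r.fun
E
python3 - <<'E'
from fit import *
sc,sd=ctrl.camera('scene'),ctrl.camera('side')
def pick(c,name,pt): return min(ctrl.trace(name,c),key=lambda b:np.hypot(*(np.array(b['point'])-pt)))
a=pick(sc,'shell_center',(485,288));b=pick(sd,'shell_center',(252,351))
print(a['point'],b['point'],a['pixels'].sum(),b['pixels'].sum())
p1=back(sc,a['point'],.012)[0];p2=back(sd,b['point'],.012)[0];print(p1,p2)
for obs in ([(sc,a['pixels'])],[(sd,b['pixels'])],[(sc,a['pixels']),(sd,b['pixels'])]):
  for y0 in (-.4,0,.4): print(fit(obs,SHELL,[p1[0],p1[1],y0]))
for n,c in (('scene',sc),('side',sd)):
  for nm in ('stand','grip','lens'):
    for t in ctrl.trace(nm,c): print(n,nm,t['point'],t['confidence'],t['pixels'].sum())
A=ctrl.trace('stand',sc)[0]['pixels'];B=ctrl.trace('stand',sd)[0]['pixels']
for n,c,m in(('a',sc,A),('b',sd,B)):
    im=c['img'][:,:,::-1].copy(); im[m]=im[m]//2+np.array([0,0,127],np.uint8); cv2.imwrite(f'pics/st_{n}.png',im[180:400,180:440] )
pickle.dump((sc,sd,A,B,a['pixels'],b['pixels']),open('d0.pkl','wb'))
# manual seed: base plate corners
print(back(sc,[[387,328]],.06),back(sd,[[250,254]],.06))
E
```

```text
[487.0, 289.3] [248.7, 350.7] 861 759
[0.44363052 0.32196146 0.012     ] [0.42920356 0.31856595 0.012     ]
(array([ 0.43852503,  0.31565489, -0.40321434]), np.float64(0.08242197919445182))
(array([ 0.43831398,  0.31498239, -0.37379027]), np.float64(0.08611037056784854))
(array([0.43929818, 0.31552467, 0.98917659]), np.float64(0.21805248957566836))
(array([ 0.43453997,  0.31378402, -0.40211567]), np.float64(0.12557603686635943))
(array([ 0.43717264,  0.31235417, -0.45071071]), np.float64(0.12275101567034241))
(array([0.43579313, 0.31373514, 0.58637979]), np.float64(0.30484037075180226))
(array([ 0.43787228,  0.31369608, -0.40415245]), np.float64(0.23190082079984375))
(array([ 0.43752686,  0.31378946, -0.41820617]), np.float64(0.2369415013224393))
(array([0.43706028, 0.31319842, 0.52286048]), np.float64(0.5821016884384662))
scene stand [306.9, 307.4] 0.89 9073
scene grip [325.4, 285.2] 0.68 1698
scene lens [327.2, 286.6] 0.67 1704
side stand [306.3, 237.0] 0.89 4338
side stand [184.4, 301.8] 0.37 241
side grip [290.4, 222.3] 0.6 825
side lens [288.9, 219.2] 0.74 819
[[0.6413852  0.15395687 0.06      ]] [[0.62513451 0.15384779 0.06      ]]
```

```bash
python3 - <<'E'
from fit import *
sc,sd,A,B,a,b=pickle.load(open('d0.pkl','rb'))
parts=stand()[:3]+[box(-.012,.012,-.28,-.25,0,.1)]
for obs in ([(sc,A)],[(sd,B)],[(sc,A),(sd,B)]):
    r=fit(obs,parts,[.63,.154,0]); print(r)
p=r[0]
def ov(c,fn,p,ps,roi):
    im=cv2.resize(c['img'][:,:,::-1],None,fx=3,fy=3,interpolation=2).copy()
    for parts,q in ((stand(),p),(SHELL,ps)):
      for P in parts:
        u=np.round(proj(c,tf(P,q))*3+1).astype(int)
        for i in range(8):
          for j in range(i):
            if bin(i^j).count('1')==1: cv2.line(im,tuple(map(int,u[i])),tuple(map(int,u[j])),(0,255,0),1)
    x0,y0,w,h=[3*v for v in roi]; cv2.imwrite(fn,im[y0:y0+h,x0:x0+w])
ps=[.4378,.3137,-.405]
ov(sc,'pics/ov1.png',p,ps,(200,230,230,150)); ov(sd,'pics/ov2.png',p,ps,(220,180,180,110))
ov(sc,'pics/ov3.png',p,ps,(440,250,90,70)); ov(sd,'pics/ov4.png',p,ps,(220,310,90,70))
E
```

```text
(array([ 0.63515832,  0.15300584, -0.17795644]), np.float64(0.2319662745914437))
(array([ 0.63090629,  0.1520993 , -0.18188684]), np.float64(0.2320493234395461))
(array([ 0.63281149,  0.15069015, -0.17881889]), np.float64(0.4801901855086549))
```

View pics/ov1.png

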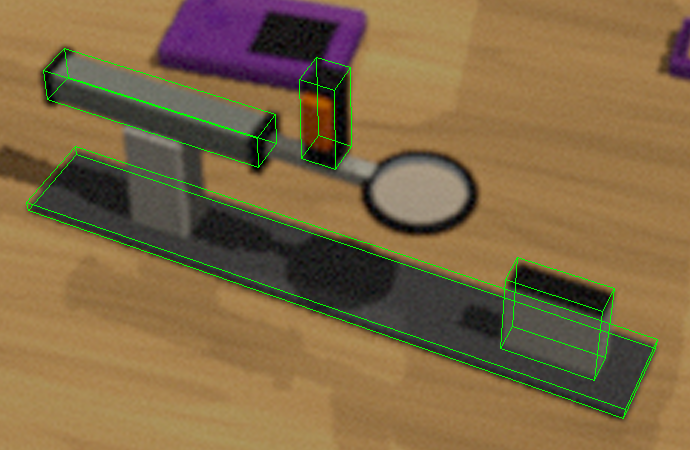

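View pics/ov2.png

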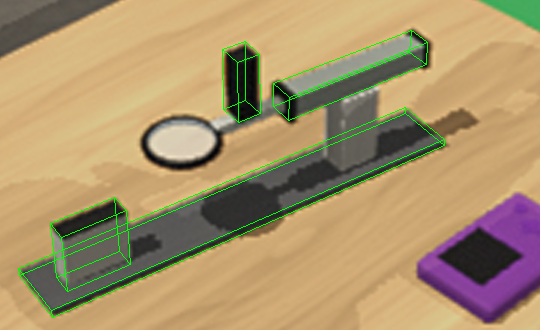

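View pics/ov3.png

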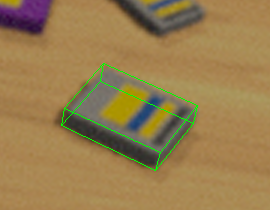

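View pics/ov4.png

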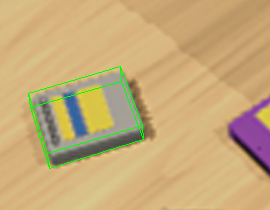

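Request:
{"op": "play_rows", "data": {"twist": [[0, 0, 0], [0, 0, 0], [0, 0, 0], [0, 0, 0], [0, 0, 0.0886], [0, 0, 0.0886], [0, 0, 0.0886], [0, 0, 0.0886], [0, 0, 0.0886], [0, 0, 0.0886]], "travel": [[0.65, 0.83, 0], [0.65, 0.83, 0], [0.65, 0.83, 0], [0.65, 0.83, 0], [0.65, 0.83, 0], [0.65, 0.83, 0], [0.65, 0.83, 0], [0.63, 0.83, 0], [0, 0.83, 0], [0, 0.83, 0]], "grip": [-1, -1, -1, -1, -1, -1, -1, -1, -1, -1]}}

```text
time_s: 2.8
ee_pos: [0.4248, -0.1199, 0.2132]
eef_rot: [-1.571, 0.0, -1.969]
force: [0.5, 0.9, 0.7]
grip_width: 0.0939
```

Request:
{"op": "play_rows", "data": {"twist": [[0, 0, 0], [0, 0, 0], [0, 0, 0], [0, 0, 0], [0, 0, 0], [0, 0, 0], [0, 0, 0], [0, 0, 0], [0, 0, 0], [0, 0, 0], [0, 0, 0]], "travel": [[0, 0.83, 0], [0, 0.83, 0], [0, 0.83, 0], [0, 0.83, 0], [0, 0.83, 0], [0, 0.83, 0], [0, 0.83, 0], [0, 0.83, 0], [0, 0.83, 0], [0, 0.83, 0], [0, 0, 0]], "grip": [-1, -1, -1, -1, -1, -1, -1, -1, -1, -1, -1]}}

```text
time_s: 3.9
ee_pos: [0.424, 0.2967, 0.2131]
eef_rot: [-1.571, 0.0, -1.972]
force: [0.5, -1.0, -0.8]
grip_width: 0.094
```

```bash
python3 - <<'E'
from h import *
o=ctrl.get_obs(); print(o['time_s'],o['ee_pos'],o['eef_rot'],o['qpos'])
c=snap('wrist','w1')
im=c['img'][:,:,::-1].copy()
E
```

```text
3.9 [0.42403259 0.29667545 0.21307126] [-1.57127900e+00  2.06016638e-04 -1.97218164e+00] [5.39450582e-01 2.27898386e-01 1.61276674e+00 5.30577957e-04
 1.30104544e+00 9.40694425e-01]
```

View pics/w1.png

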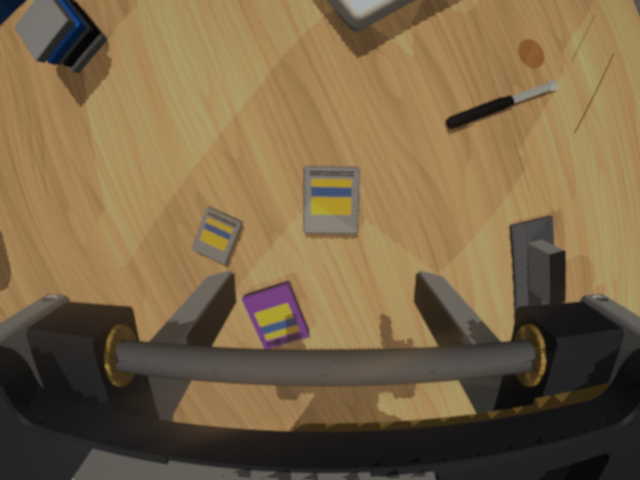

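```bash
cat > wfit.py <<'E'
from fit import *
def fmask(c,parts,p,S=2):
    m=np.zeros((480*S,640*S),np.uint8)
    for P in parts:
        q=proj(c,tf(P,p),True); cv2.fillConvexPoly(m,cv2.convexHull(np.round(q*S+S/2-.5).astype(np.int32)),1)
    return m
def wfit(c,mk,parts,p0):
    t=cv2.resize(mk.astype(np.uint8),None,fx=2,fy=2,interpolation=0)
    def cost(p):
        m=fmask(c,parts,p); return 1-(m&t).sum()/max(1,(m|t).sum())
    for s in(1,.3):
        st=np.array(p0)+np.vstack([np.zeros(3),np.diag([.01,.01,.1])*s])
        r=minimize(cost,p0,method='Nelder-Mead',options=dict(initial_simplex=st,xatol=1e-5,fatol=1e-6)); p0=r.x
    return r.x,r.fun
E
python3 - <<'E'
from wfit import *
c=ctrl.camera('wrist')
for t in ctrl.trace('shell_center',c):
    p=back(c,t['point'],.012,True)[0]; print(t['point'],t['confidence'],t['pixels'].sum(),p)
    if abs(t['point'][0]-331)<15 and abs(t['point'][1]-200)<20: print(wfit(c,t['pixels'],SHELL,[p[0],p[1],-.4])); mk=t['pixels']
cn=back(c,[[305,167],[359,167],[358,235],[304,233]],.016,True); print(cn,cn.mean(0))
p,_=wfit(c,mk,SHELL,[.438,.314,-.4])
im=cv2.resize(c['img'][:,:,::-1],None,fx=3,fy=3,interpolation=2).copy()
for q,P in((p,SHELL[0]),([.6328,.1507,-.1788],stand()[1])):
  u=np.round(proj(c,tf(P,q),True)*3+1).astype(int)
  for i in range(8):
    for j in range(i):
      if bin(i^j).count('1')==1: cv2.line(im,tuple(map(int,u[i])),tuple(map(int,u[j])),(0,255,0),1)
cv2.imwrite('pics/w2.png',np.hstack([im[450:770,850:1150],im[600:920,1480:1780]]))
E
```

```text
[218.4, 233.2] 0.69 1871 [0.31572763 0.32642227 0.012     ]
[328.9, 197.5] 0.65 3769 [0.43703552 0.31448853 0.012     ]
(array([ 0.43773134,  0.31386997, -0.38968928]), np.float64(0.02701825030850169))
[273.0, 312.8] 0.58 2984 [0.33105753 0.22207355 0.012     ]
[[0.42743431 0.35225182 0.016     ]
 [0.47649882 0.33149502 0.016     ]
 [0.44952044 0.26809139 0.016     ]
 [0.39981251 0.29152152 0.016     ]] [0.43831652 0.31083994 0.016     ]
```

View pics/w2.png

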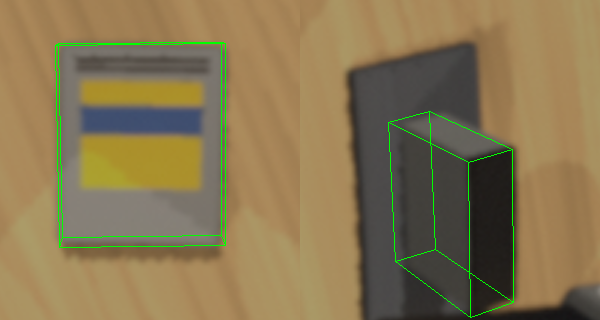

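Request:
{"op": "play_rows", "data": {"twist": [[0, 0, 0], [0, 0, 0], [0, 0, 0], [0, 0, 0], [0, 0, 0], [0, 0, 0], [0, 0, 0], [0, 0, 0], [0, 0, 0]], "travel": [[0.274, 0.344, 0], [0, 0, -0.8], [0, 0, -0.8], [0, 0, -0.8], [0, 0, -0.8], [0, 0, -0.45], [0, 0, -0.2], [0, 0, -0.1], [0, 0, 0]], "grip": [-1, -1, -1, -1, -1, -1, -1, -1, -1], "force": 15}}

```text
time_s: 4.95
ee_pos: [0.4388, 0.3102, 0.0166]
eef_rot: [-1.57, 0.001, -1.976]
force: [-0.2, -1.1, -0.1]
grip_width: 0.0939
```

```bash
python3 - <<'E'
from h import *
o=ctrl.get_obs(); print(o['time_s'],o['ee_pos'],o['eef_rot'],o['force'])
snap('wrist','w3')
E
```

```text
4.95 [0.43884397 0.31015784 0.0165913 ] [-1.57032112e+00  6.38270362e-04 -1.97640336e+00] [-0.17099247 -1.09517039 -0.05656645]
```

View pics/w3.png

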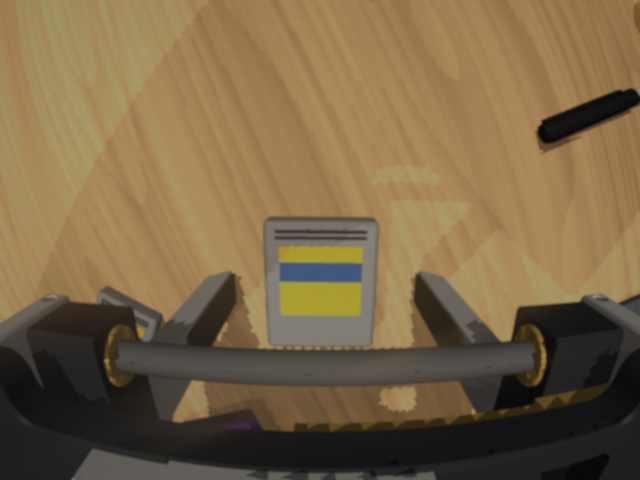

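Request:
{"op": "play_rows", "data": {"twist": [[0, 0, 0.003], [0, 0, 0]], "travel": [[-0.02, 0.075, -0.11], [0, 0, 0]], "grip": [-1, -1]}}

```text
time_s: 5.2
ee_pos: [0.4373, 0.3146, 0.0106]
eef_rot: [-1.571, 0.0, -1.971]
force: [-0.2, -0.5, -0.6]
grip_width: 0.094
```

```bash
python3 - <<'E'
from wfit import *
o=ctrl.get_obs(); print(o['time_s'],o['ee_pos'],o['eef_rot'],o['force'])
c=ctrl.camera('wrist')
for t in ctrl.trace('shell_center',c): print(t['point'],t['confidence'],wfit(c,t['pixels'],SHELL,[.4377,.3139,-.4]))
E
```

```text
5.2 [0.4373385  0.31456824 0.01061786] [-1.57051378e+00  4.99460224e-04 -1.97050424e+00] [-0.1818297  -0.52351548 -0.56864923]
[326.6, 285.5] 0.64 (array([ 0.43751767,  0.31348562, -0.40605252]), np.float64(0.09109617672593973))
[242.3, 424.4] 0.64 (array([ 0.4377,  0.3139, -0.4   ]), np.float64(1.0))
[145.3, 319.9] 0.63 (array([ 0.4377,  0.3139, -0.4   ]), np.float64(1.0))
[597.5, 122.0] 0.47 (array([ 0.4377,  0.3139, -0.4   ]), np.float64(1.0))
```

Well aligned: the shell fit agrees with the TCP to about 1 mm. I'll grip and lift.

Request:
{"op": "play_rows", "data": {"twist": [[0, 0, 0], [0, 0, 0], [0, 0, 0], [0, 0, 0], [0, 0, 0], [0, 0, 0]], "travel": [[0, 0, 0], [0, 0, 0], [0, 0, 0], [0, 0, 0], [0, 0, 0], [0, 0, 0]], "grip": [1, 1, 1, 1, 1, 1], "force": 15}}

```text
time_s: 5.9
ee_pos: [0.4374, 0.3141, 0.0104]
eef_rot: [-1.571, -0.0, -1.971]
force: [0.1, -0.8, 0.2]
grip_width: 0.0559
```

Request:
{"op": "play_rows", "data": {"twist": [[0, 0, 0], [0, 0, 0], [0, 0, 0], [0, 0, 0], [0, 0, 0.0704], [0, 0, 0.0704], [0, 0, 0], [0, 0, 0], [0, 0, 0], [0, 0, 0], [0, 0, 0]], "travel": [[0, 0, 0.3], [0, 0, 0.7], [0, 0, 0.8], [0, 0, 0.6], [0.65, -0.545, 0], [0.65, -0.545, 0], [0.65, -0.545, 0], [0.65, -0.545, 0], [0.65, -0.545, 0], [0.65, -0.545, 0], [0, 0, 0]], "grip": [1, 1, 1, 1, 1, 1, 1, 1, 1, 1, 1]}}

```text
time_s: 7.0
ee_pos: [0.6349, 0.147, 0.1311]
eef_rot: [-1.57, -0.0, -1.754]
force: [-0.6, 0.8, -1.2]
grip_width: 0.0562
```

```bash
python3 - <<'E'
from h import *
o=ctrl.get_obs(); print(o['time_s'],o['ee_pos'],o['eef_rot'],o['force'],o['grip_width'])
for n in('scene','side','wrist'): snap(n,n+'4')
a=cv2.imread('pics/scene4.png')[200:380,280:480];b=cv2.imread('pics/side4.png')[150:330,180:380]
cv2.imwrite('pics/c4.png',cv2.resize(np.hstack([a,b]),None,fx=2,fy=2,interpolation=2))
E
```

```text
7.0 [0.63487929 0.14701275 0.13108424] [-1.56974761e+00 -2.09828833e-04 -1.75389849e+00] [-0.61594933  0.80503048 -1.24401033] 0.05619439430348972
```

View pics/c4.png

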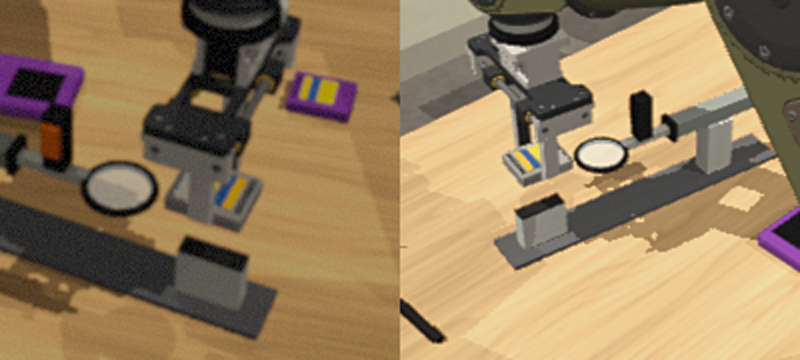

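View pics/wrist4.png

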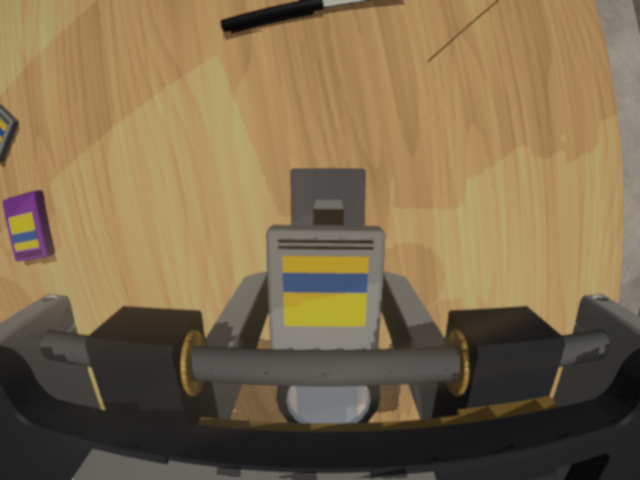

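```bash
python3 - <<'E'
from wfit import *
c=pickle.load(open('pics/wrist4.pkl','rb'))
for p in ([.6328,.1507,-.1788],):
    print(proj(c,tf(np.array([[-.03,.055,.008],[.03,.055,.008],[-.01,.03,.06],[.01,.03,.06]]),p),True))
im=cv2.resize(c['img'][:,:,::-1],None,fx=4,fy=4,interpolation=2)[620:960,1040:1640].copy()
S=[s for s in stand()[:2]]+[SHELL[0]+[0,0,.12]]
for P,q in zip(S,[p,p,[.6349,.1470,-.1831]]):
  u=np.round(proj(c,tf(P,q),True)*4+1.5).astype(int)-[1040,620]
  for i in range(8):
    for j in range(i):
      if bin(i^j).count('1')==1: cv2.line(im,tuple(map(int,u[i])),tuple(map(int,u[j])),(0,255,0),1)
cv2.imwrite('pics/w5.png',im)
E
```

```text
[[286.96636623 169.23970493]
 [362.95600847 169.06422752]
 [309.93257656 210.3960577 ]
 [340.29319492 210.3254193 ]]
```

View pics/w5.png

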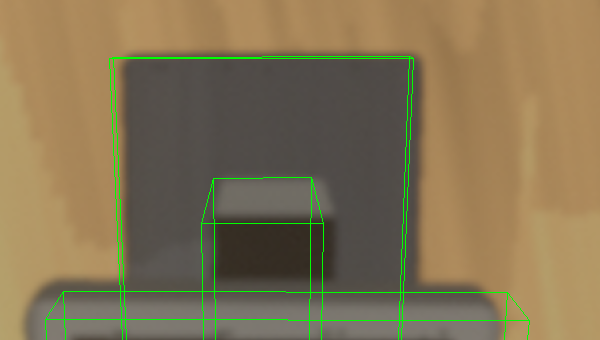

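Request:
{"op": "play_rows", "data": {"twist": [[0, 0, 0], [0, 0, 0]], "travel": [[0, 0, 0], [0, 0, 0]], "grip": [1, 1]}}

```text
time_s: 7.35
ee_pos: [0.6318, 0.1516, 0.1309]
eef_rot: [-1.571, 0.0, -1.749]
force: [0.2, -0.2, -0.6]
grip_width: 0.0559
```

```bash
cat > ovl.py <<'E'
from wfit import *
def ovl(c,items,fn,roi,fish,k=4):
  im=cv2.resize(c['img'][:,:,::-1],None,fx=k,fy=k,interpolation=2); x0,y0,w,h=[k*v for v in roi]; im=im[y0:y0+h,x0:x0+w].copy()
  for P,q in items:
    u=np.round(proj(c,tf(P,q),fish)*k+(k-1)/2).astype(int)-[x0,y0]
    for i in range(8):
      for j in range(i):
        if bin(i^j).count('1')==1: cv2.line(im,tuple(map(int,u[i])),tuple(map(int,u[j])),(0,255,0),1)
  cv2.imwrite(fn,im)
E
python3 - <<'E'
from ovl import *
for i in range(3):
    c=snap('wrist','w6'); o=ctrl.get_obs(); print(o['ee_pos'],o['eef_rot'][2],o['grip_width'])
R,t,f=cam(c); Rt=R.T; print('cam',-Rt@t,'axis',Rt[:,2],'x',Rt[:,0])
e=o['ee_pos']; a=o['eef_rot'][2]+np.pi/2; print('cam-ee jaw/perp',(-Rt@t-e)[:2]@[np.cos(a),np.sin(a)],(-Rt@t-e)[:2]@[-np.sin(a),np.cos(a)])
p=[.6328,.1507,-.1788]; q=[e[0],e[1],a]; sh=SHELL[0]+[0,0,e[2]-.0105]
it=[(stand()[0],p),(stand()[1],p),(sh,q)]
ovl(c,it,'pics/w6o.png',(255,155,150,90),True)
sc,sd=snap('scene','sc6'),snap('side','sd6')
ovl(sc,it,'pics/sc6o.png',(350,270,80,100),False,5); ovl(sd,it,'pics/sd6o.png',(220,210,90,80),False,5)
a,b=cv2.imread('pics/sc6o.png'),cv2.imread('pics/sd6o.png'); h=400
cv2.imwrite('pics/b6.png',np.hstack([a[:400],b[:400]])[:, :800])
E
```

```text
[0.63192144 0.15145838 0.13089584] -1.7487163306482891 0.055723561670658
[0.6319883  0.15133416 0.13076726] -1.7489369557266086 0.05592076370581855
[0.6320852  0.15119693 0.13068735] -1.749095973190463 0.05600643489254332
cam [0.6440481  0.21882829 0.30192167] axis [-0.04193377 -0.23356179 -0.97143731] x [ 9.84027688e-01 -1.78015183e-01  3.22775976e-04]
cam-ee jaw/perp -0.00022161048789107532 0.06868087398403434
```

View pics/w6o.png

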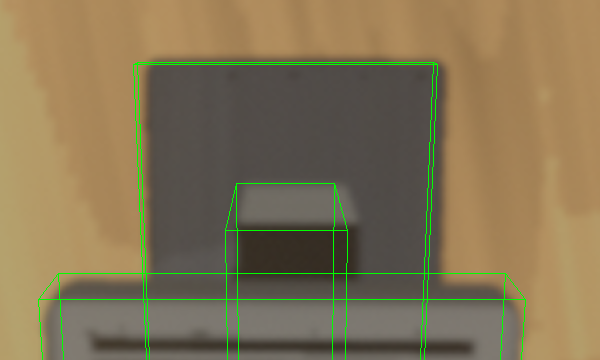

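View pics/sc6o.png

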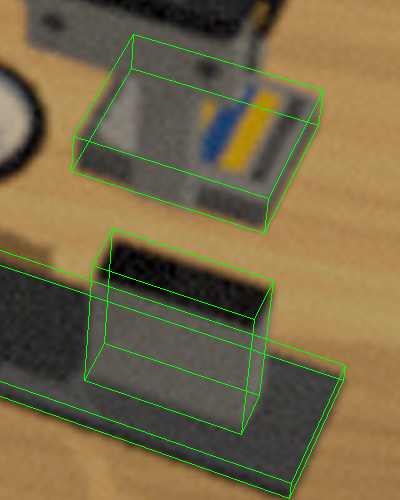

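View pics/sd6o.png

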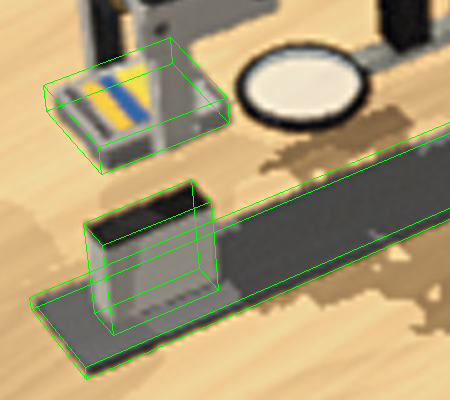

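Request:
{"op": "play_rows", "data": {"twist": [[0, 0, 0], [0, 0, 0], [0, 0, 0], [0, 0, 0], [0, 0, 0]], "travel": [[0.056, 0.006, 0], [0, 0, -0.5], [0, 0, -0.42], [0, 0, 0], [0, 0, 0]], "grip": [1, 1, 1, 1, 1]}}

```text
time_s: 8.1
ee_pos: [0.6354, 0.151, 0.0849]
eef_rot: [-1.571, -0.0, -1.75]
force: [1.2, 0.2, -0.4]
grip_width: 0.0557
```

```bash
python3 - <<'E'
from ovl import *
c=snap('wrist','w7'); o=ctrl.get_obs(); print(o['time_s'],o['ee_pos'],o['eef_rot'],o['grip_width'])
e=o['ee_pos'];a=o['eef_rot'][2]+np.pi/2
p=[.6347,.1509,-.1788]; q=[e[0],e[1],a]; sh=SHELL[0]+[0,0,e[2]-.0105]
it=[(stand()[0],p),(stand()[1],p),(sh,q)]
ovl(c,it,'pics/w7o.png',(235,150,180,150),True)
sc,sd=snap('scene','sc7'),snap('side','sd7')
ovl(sc,it,'pics/sc7o.png',(340,280,100,90),False,4); ovl(sd,it,'pics/sd7o.png',(215,210,100,90),False,4)
cv2.imwrite('pics/b7.png',np.hstack([cv2.imread('pics/sc7o.png'),cv2.imread('pics/sd7o.png')]))
E
```

```text
8.15 [0.63573303 0.15106878 0.08566405] [-1.56951743e+00  4.97432631e-04 -1.74989942e+00] 0.055620109278726244
```

View pics/w7o.png

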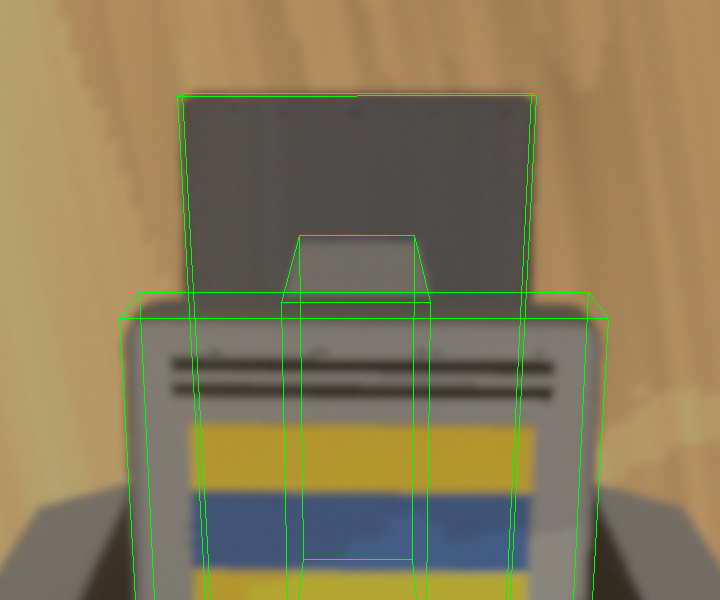

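View pics/b7.png

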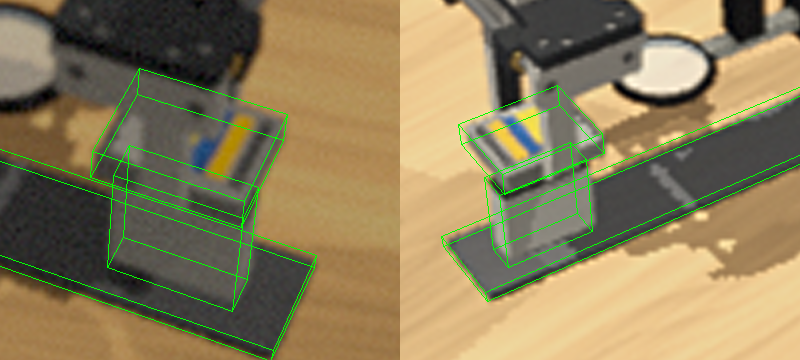

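Request:
{"op": "play_rows", "data": {"twist": [[0, 0, 0], [0, 0, 0], [0, 0, 0], [0, 0, 0], [0, 0, 0]], "travel": [[0, 0.01, -0.1], [0, 0, -0.1], [0, 0, -0.05], [0, 0, 0], [0, 0, 0]], "grip": [1, 1, 1, 1, 1]}}

```text
time_s: 8.75
ee_pos: [0.6352, 0.1514, 0.0719]
eef_rot: [-1.571, -0.0, -1.75]
force: [-1.0, -0.4, -0.8]
grip_width: 0.056
```

```bash
python3 - <<'E'
from ovl import *
for i in range(3):
  c=snap('wrist','w8'); o=ctrl.get_obs(); print(o['time_s'],o['ee_pos'],o['eef_rot'],o['force'])
E
```

```text
8.8 [0.63525466 0.15148382 0.07206804] [-1.57060328e+00  9.26357026e-05 -1.74989021e+00] [-0.1926373  -0.6665104   0.35206682]
8.85 [0.63524293 0.15147582 0.07209278] [-1.57058387e+00  9.14536741e-05 -1.74989917e+00] [ 0.33036016 -0.49584415 -0.87315007]
8.9 [0.6352454  0.15149834 0.07215135] [-1.57052750e+00  1.19698437e-04 -1.74984930e+00] [ 0.62314539  0.4827172  -1.45164562]
```

Request:
{"op": "play_rows", "data": {"twist": [[0, 0, 0], [0, 0, 0], [0, 0, 0]], "travel": [[-0.006, 0.006, -0.016], [0, 0, -0.01], [0, 0, 0]], "grip": [1, 1, 1]}}

```text
time_s: 9.2
ee_pos: [0.6348, 0.1518, 0.0706]
eef_rot: [-1.571, -0.0, -1.75]
force: [0.8, -1.3, -0.7]
grip_width: 0.0561
```

```bash
python3 - <<'E'
from ovl import *
sd=snap('side','sd9');o=ctrl.get_obs(); print(o['time_s'],o['ee_pos'],o['eef_rot'],o['force'])
cv2.imwrite('pics/b9.png',cv2.resize(sd['img'][200:290,215:315,::-1],None,fx=6,fy=6,interpolation=2))
E
```

```text
9.25 [0.63483081 0.15176216 0.07061355] [-1.57088553e+00 -2.79500458e-05 -1.74990571e+00] [ 0.43324939  0.52497231 -0.88221537]
```

View pics/b9.png

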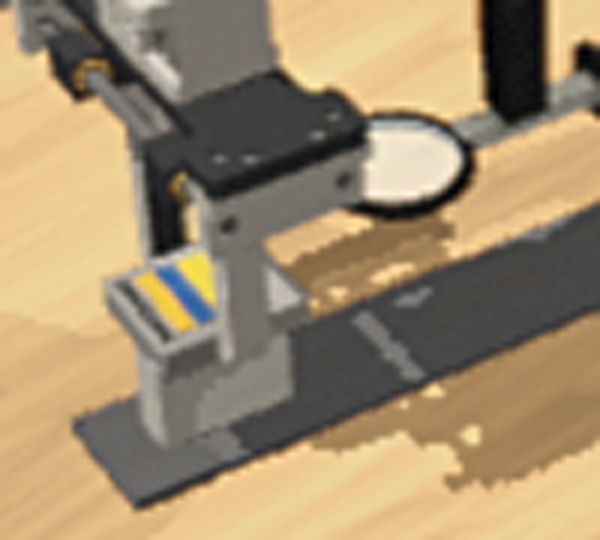

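Request:
{"op": "play_rows", "data": {"twist": [[0, 0, 0], [0, 0, 0], [0, 0, 0], [0, 0, 0], [0, 0, 0], [0, 0, 0]], "travel": [[0, 0, -0.008], [0, 0, 0], [0, 0, 0], [0, 0, 0], [0, 0, 0], [0, 0, 0]], "grip": [1, 1, -0.3, -0.4, -0.7, -0.7]}}

```text
time_s: 9.85
ee_pos: [0.6349, 0.1518, 0.0702]
eef_rot: [-1.571, -0.0, -1.75]
force: [0.3, -0.1, 0.0]
grip_width: 0.0779
```

```bash
python3 - <<'E'
from ovl import *
o=ctrl.get_obs(); print(o['time_s'],o['ee_pos'],o['eef_rot'],o['force'],o['grip_width'])
w=snap('wrist','w10');sd=snap('side','sd10');sc=snap('scene','sc10')
f=lambda c,r:cv2.resize(c['img'][r[1]:r[1]+100,r[0]:r[0]+100,::-1],(400,400),interpolation=2)
cv2.imwrite('pics/b10.png',np.hstack([f(sc,(340,280)),f(sd,(215,200))]))
cv2.imwrite('pics/w10c.png',cv2.resize(w['img'][140:440,200:460,::-1],None,fx=2,fy=2))
E
```

```text
9.85 [0.63486756 0.15175211 0.07018755] [-1.57079431e+00 -1.60843811e-05 -1.74986206e+00] [ 0.26598436 -0.11639041  0.01429512] 0.0778765753736859
```

View pics/b10.png

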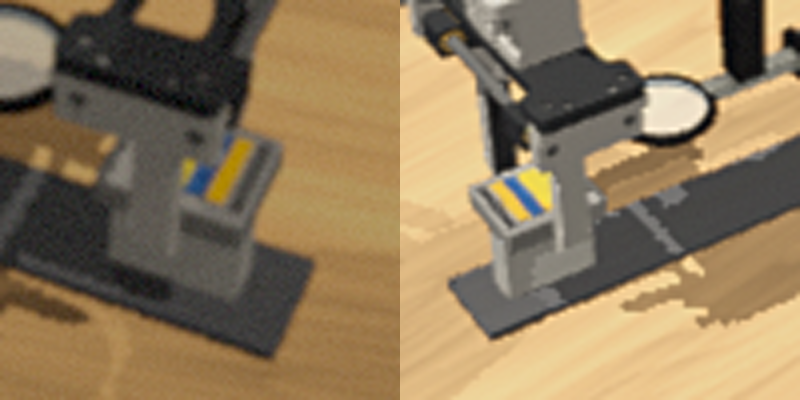

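View pics/w10c.png

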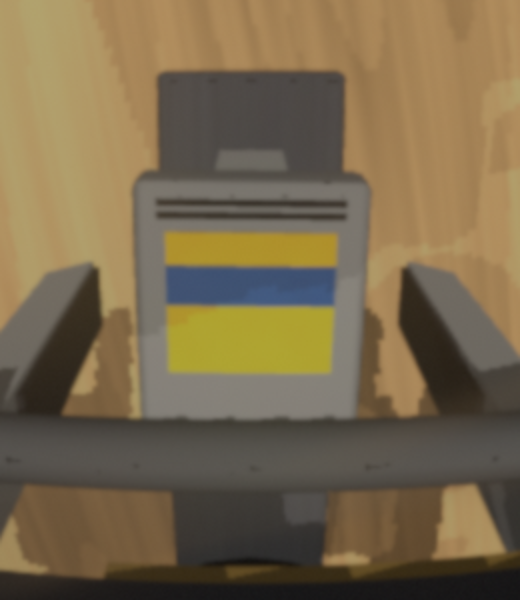

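Request:
{"op": "play_rows", "data": {"twist": [[0, 0, 0], [0, 0, 0], [0, 0, 0], [0, 0, 0], [0, 0, 0], [0, 0, 0], [0, 0, 0], [0, 0, 0], [0, 0, 0], [0, 0, 0], [0, 0, 0]], "travel": [[0, 0, 0.3], [0, 0, 0.8], [0, 0, 0.9], [0, 0, 0.9], [-0.134, -0.741, 0], [-0.134, -0.741, 0], [-0.134, -0.741, 0], [-0.134, -0.741, 0], [0, 0, 0], [0, 0, 0], [0, 0, 0]], "grip": [-0.8, -0.8, -0.8, -0.8, -0.8, -0.8, -0.8, -0.8, -0.8, -0.8, -0.8]}}

```text
time_s: 11.1
ee_pos: [0.6082, 0.0044, 0.2159]
eef_rot: [-1.57, 0.0, -1.749]
force: [-0.2, 0.3, 0.1]
grip_width: 0.0848
```

```bash
python3 - <<'E'
from ovl import *
w=snap('wrist','w11');sd=snap('side','sd11');sc=snap('scene','sc11')
o=ctrl.get_obs(); print(o['time_s'],o['ee_pos'],o['eef_rot'],o['force'],o['grip_width'])
p=[.6347,.1511,-.1788];it=[(P,p) for P in stand()]+[(SHELL[0]+[0,0,.06],p)]
for c,n in ((sc,'sc'),(sd,'sd')): ovl(c,it,f'pics/{n}11o.png',(230,200,200,160) if n=='sc' else (200,180,200,130),False,4)
ovl(w,it,'pics/w11o.png',(200,100,260,190),True,3)
E
```

```text
11.25 [0.60815256 0.00459686 0.21533039] [-1.57082183e+00  5.57998065e-05 -1.74847797e+00] [-0.0475699   0.57300365 -0.37551593] 0.08502352128107746
```

View pics/w11o.png

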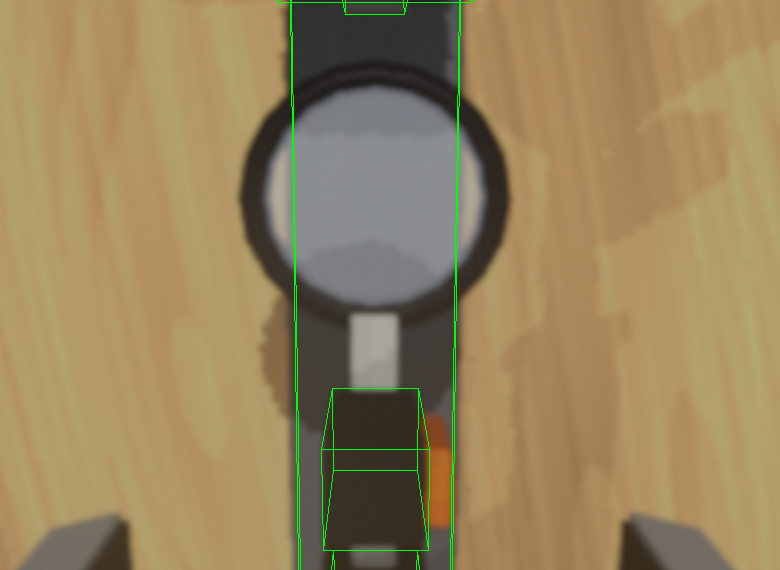

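View pics/sc11o.png

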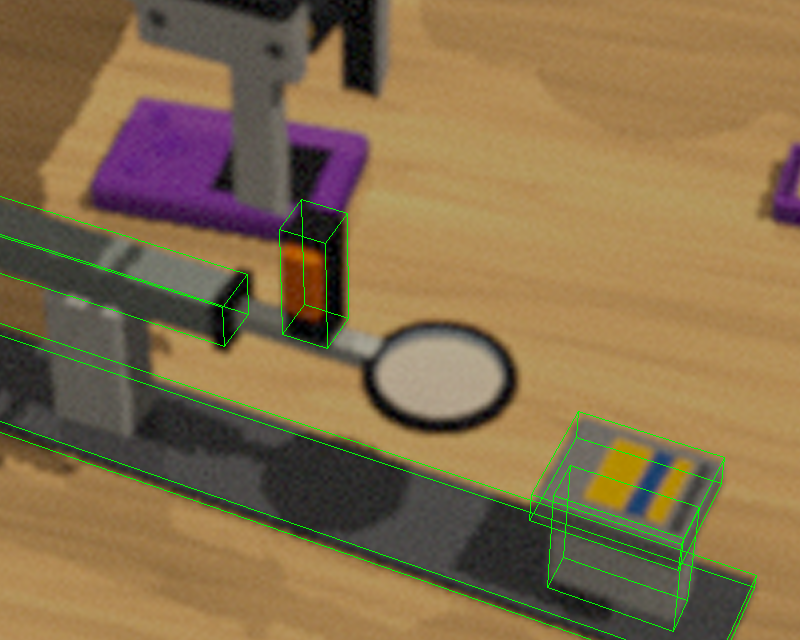

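View pics/sd11o.png

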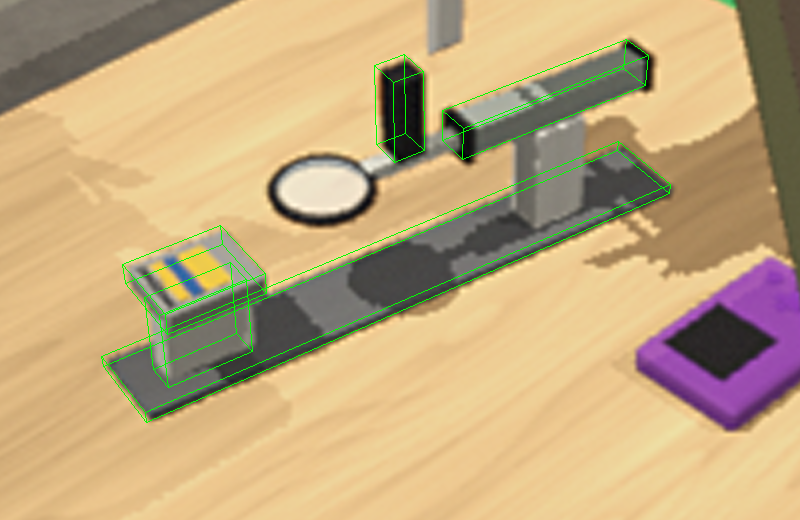

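Request:
{"op": "play_rows", "data": {"twist": [[0, 0, 0], [0, 0, 0], [0, 0, 0], [0, 0, 0], [0, 0, 0], [0, 0, 0]], "travel": [[0, -0.02, -0.4], [0, 0, -0.6], [0, 0, -0.5], [0, 0, -0.18], [0, 0, 0], [0, 0, 0]], "grip": [-0.8, -0.8, -0.8, -0.8, -0.8, -0.8]}}

```text
time_s: 11.85
ee_pos: [0.6086, 0.0028, 0.1325]
eef_rot: [-1.569, 0.0, -1.75]
force: [0.1, 1.2, 0.5]
grip_width: 0.0848
```

```bash
python3 - <<'E'
from ovl import *
w=snap('wrist','w12');sd=snap('side','sd12');sc=snap('scene','sc12')
o=ctrl.get_obs(); print(o['time_s'],o['ee_pos'],o['eef_rot'],o['force'],o['grip_width'])
f=lambda c,r:cv2.resize(c['img'][r[1]:r[1]+100,r[0]:r[0]+100,::-1],(400,400),interpolation=2)
cv2.imwrite('pics/b12.png',np.hstack([f(sc,(260,210)),f(sd,(250,160))]))
E
```

```text
12.0 [0.608592   0.00259606 0.13257117] [-1.56885801e+00  2.13654965e-04 -1.74973025e+00] [ 0.25760589 -0.12144701  0.16718899] 0.08459466357138923
```

View pics/b12.png

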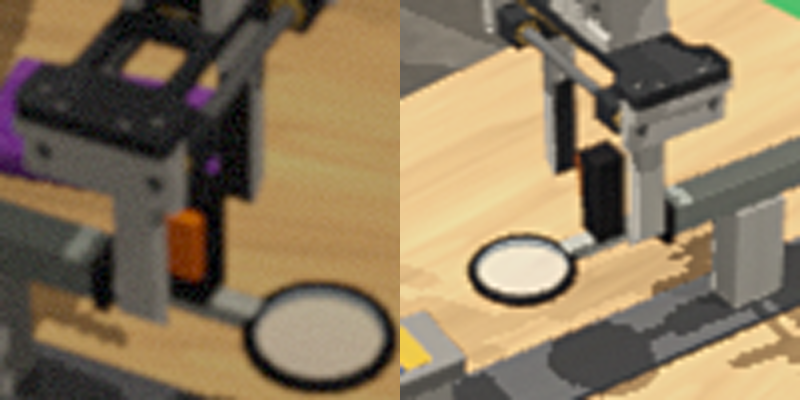

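View pics/w12.png

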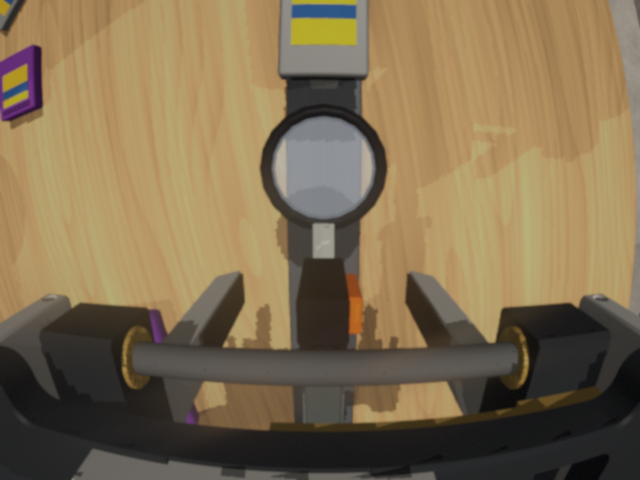

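Request:
{"op": "play_rows", "data": {"twist": [[0, 0, 0], [0, 0, 0], [0, 0, 0], [0, 0, 0], [0, 0, 0], [0, 0, 0], [0, 0, 0], [0, 0, 0], [0, 0, 0], [0, 0, 0]], "travel": [[0, 0, -0.02], [0, 0, 0], [0, 0, 0], [0, 0, 0], [0, 0, 0], [0, 0, 0], [0, 0, 0], [0, 0, 0], [0, 0, 0], [0, 0, 0]], "grip": [1, 1, 1, 1, 1, 1, 1, 1, 1, 1], "force": 25}}

```text
time_s: 13.0
ee_pos: [0.6078, 0.0026, 0.1303]
eef_rot: [-1.572, -0.0, -1.75]
force: [-5.3, 1.5, 1.5]
grip_width: 0.0218
```

Request:
{"op": "play_rows", "data": {"twist": [[0, 0, 0], [0, 0, 0], [0, 0, 0], [0, 0, 0], [0, 0, 0], [0, 0, 0], [0, 0, 0]], "travel": [[0.018, 0.098, 0], [0.0355, 0.197, 0], [0.0355, 0.197, 0], [0.0355, 0.197, 0], [0.0355, 0.197, 0], [0, 0, 0], [0, 0, 0]], "grip": [1, 1, 1, 1, 1, 1, 1]}}

```text
time_s: 13.7
ee_pos: [0.6158, 0.0466, 0.1303]
eef_rot: [-1.571, -0.0, -1.75]
force: [-4.9, -2.3, 3.7]
grip_width: 0.0215
```

Request:
{"op": "play_rows", "data": {"twist": [[0, 0, 0], [0, 0, 0], [0, 0, 0], [0, 0, 0], [0, 0, 0], [0, 0, 0], [0, 0, 0]], "travel": [[0.0355, 0.197, 0], [0.0355, 0.197, 0], [0.0355, 0.197, 0], [0.0355, 0.197, 0], [0.01, 0.059, 0], [0, 0, 0], [0, 0, 0]], "grip": [1, 1, 1, 1, 1, 1, 1]}}

```text
time_s: 14.4
ee_pos: [0.6235, 0.0885, 0.1303]
eef_rot: [-1.571, -0.0, -1.75]
force: [-4.6, -3.3, 2.6]
grip_width: 0.022
```

```bash
python3 - <<'E'
from ovl import *
w=snap('wrist','w13');sd=snap('side','sd13');sc=snap('scene','sc13')
for i in range(2):
  ctrl.camera('wrist'); o=ctrl.get_obs(); print(o['time_s'],o['ee_pos'],o['eef_rot'],o['force'],o['grip_width'])
f=lambda c,r:cv2.resize(c['img'][r[1]:r[1]+120,r[0]:r[0]+120,::-1],(400,400),interpolation=2)
cv2.imwrite('pics/b13.png',np.hstack([f(sc,(300,230)),f(sd,(200,160))]))
E
```

```text
14.6 [0.6234834  0.08837956 0.13025898] [-1.57116386e+00 -3.30101093e-04 -1.75034996e+00] [-4.58241883 -2.20425532  3.31862888] 0.02167943982399057
14.65 [0.62349606 0.08835445 0.1302925 ] [-1.57113978e+00 -3.12891656e-04 -1.75040143e+00] [-4.80798977 -3.95679568  2.5169074 ] 0.021944012986128414
```

View pics/b13.png

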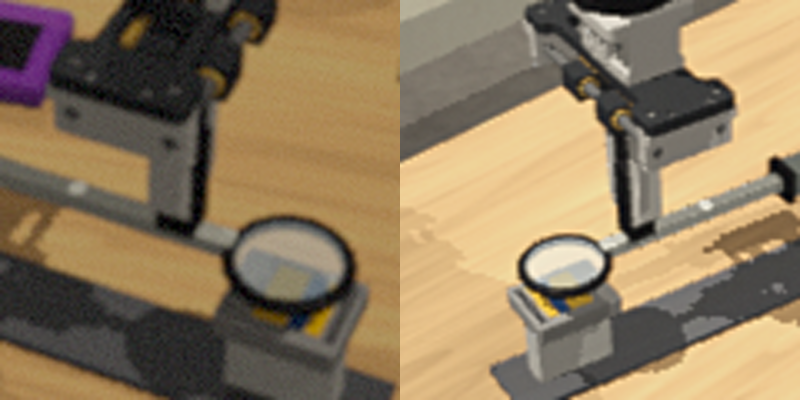

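View pics/w13.png

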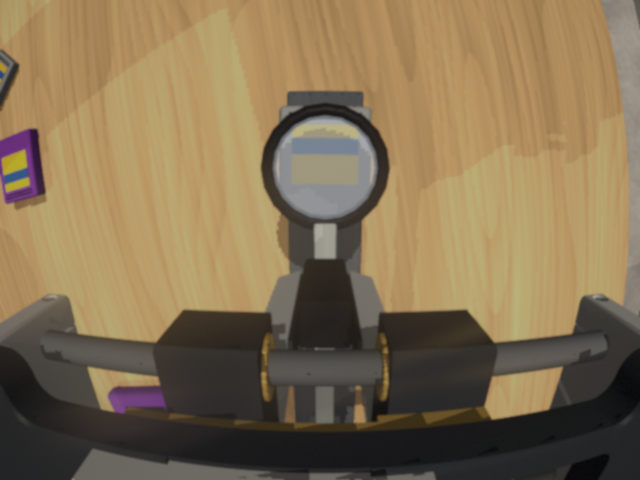

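Request:
{"op": "play_rows", "data": {"twist": [[0, 0, 0], [0, 0, 0], [0, 0, 0], [0, 0, 0]], "travel": [[0.0055, 0.03, 0], [0.0055, 0.03, 0], [0, 0, 0], [0, 0, 0]], "grip": [1, 1, 1, 1]}}

```text
time_s: 15.05
ee_pos: [0.624, 0.0912, 0.1303]
eef_rot: [-1.571, -0.001, -1.75]
force: [-5.5, -4.9, 3.0]
grip_width: 0.022
```

Request:
{"op": "play_rows", "data": {"twist": [[0, 0, 0], [0, 0, 0], [0, 0, 0], [0, 0, 0]], "travel": [[0.0036, 0.02, 0], [0.0036, 0.02, 0], [0, 0, 0], [0, 0, 0]], "grip": [1, 1, 1, 1]}}

```text
time_s: 15.45
ee_pos: [0.6241, 0.0916, 0.1303]
eef_rot: [-1.572, -0.003, -1.751]
force: [-9.7, -15.7, 5.3]
grip_width: 0.0217
```

```bash
python3 - <<'E'
from ovl import *
for i in range(4):
  ctrl.camera('wrist'); o=ctrl.get_obs(); print(o['time_s'],o['ee_pos'],o['eef_rot'][2],o['force'],o['grip_width'])
E
```

```text
15.5 [0.62408076 0.09154615 0.1302592 ] -1.7512077843862501 [ -8.95437483 -14.94067726   4.97300064] 0.02181217119600786
15.55 [0.62408357 0.09154334 0.13026905] -1.7512212751919147 [ -9.86832775 -15.16272238   5.57452753] 0.021825963823679868
15.6 [0.62407831 0.09154905 0.13026396] -1.7512210591708932 [-10.61701484 -16.09054562   5.61738648] 0.021816370529492996
15.65 [0.62408487 0.09156859 0.13024842] -1.7512031583415428 [-10.07885321 -14.95341718   6.48655899] 0.021636107252447776
```

Request:
{"op": "play_rows", "data": {"twist": [[0, 0, 0], [0, 0, 0], [0, 0, 0], [0, 0, 0], [0, 0, 0]], "travel": [[0, 0, 0], [0, 0, 0], [0, 0, 0], [0, 0, 0], [0, 0, 0]], "grip": [1, 1, 1, 1, 1]}}

```text
time_s: 16.15
ee_pos: [0.6241, 0.0916, 0.1303]
eef_rot: [-1.572, -0.003, -1.751]
force: [-10.2, -14.8, 5.1]
grip_width: 0.0219
```

```bash
python3 - <<'E'
from ovl import *
p=[.6347,.1511,-.1788];it=[(P,p) for P in stand(.09)]+[(SHELL[0]+[0,0,.06],p)]
sd=snap('side','sd14');sc=snap('scene','sc14')
o=ctrl.get_obs(); print(o['time_s'],o['ee_pos'],o['force'],o['grip_width'])
ovl(sc,it,'pics/a.png',(300,240,130,130),False,3);ovl(sd,it,'pics/b.png',(200,170,130,130),False,3)
cv2.imwrite('pics/b14.png',np.hstack([cv2.imread('pics/a.png'),cv2.imread('pics/b.png')]))
E
```

```text
16.25 [0.62406638 0.09153925 0.13026294] [ -9.53489347 -14.31379318   3.73273343] 0.02160463785566299
```

View pics/b14.png

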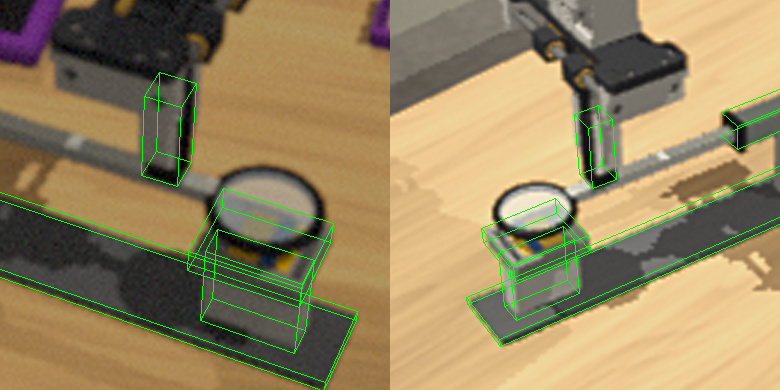

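View pics/sc14.png

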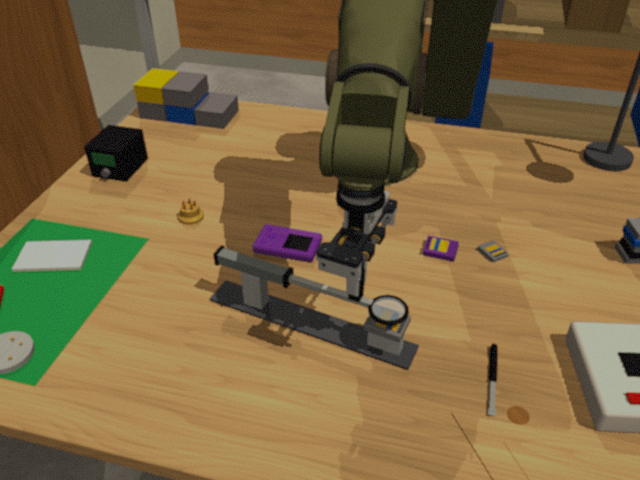

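The scene view shows the lens over the shell at (388,311), with the shell level on the rail. The overlay of the model at 0.09 m fits. The casing (287,243), spudger (493,378) and tip stand (190,212) haven't moved. Handing in.

```bash
python3 -c "
from station import ctrl
print(ctrl.hand_in()); o=ctrl.get_obs(); print(o['time_s'],o['grip_width'])"
```

```text
the job is handed in; nothing more can be done
None
the job is handed in; nothing more can be done
```

The job is done and handed in at about 16 s; the hand-in gave no verdict. I laid the larger grey shell, label up and lengthwise, on the rail and let go. I then squeezed the button and pulled the magnifier out to its second stop, and I was still holding it there at hand-in.

**Last checks:**
- **Second stop:** the grip had moved about 90 mm, and the pull force rose from about 5 N to 15 N as it met the hard end.
- **Button:** the fingers stood 21.8 mm apart on the 22 mm post, so the button was fully in.
- **Shell:** the pictures showed it level and centred on the rail, with the lens over it.
- **Bystanders:** the casing, spudger and tip stand looked unmoved in the scene view.

**Disagreements:** the first stand position, from the scene and side cameras, was about 2 mm off sideways from what the wrist camera showed. I corrected to the wrist view before placing the shell. A sideways force of about 10 N remained on the grip at the stop, part of it along the pull, and it held steady.

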